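# Open the push-to-open dust lid and switch on the extractor

## Task

Switch on the dust extractor at its bench control box: press the front of the flush blue lid gently down and take the fingers away so that its push-to-open catch lets the spring lift it ajar, push the lid up and back from under its front edge until it leans open against its stop, then press the raised front half of the green rocker so that it flips over to on. Nothing is to be gripped: work with the fingertips only, never pinch the lid between the fingers, and leave the lid standing open at the end. Leave the black rocker off, and the tools and other things round the box where they are.

Things in the scene. Friction and masses are not known exactly. Their poses are not given: they have to be found in the camera images.
- control_box: grey metal box screwed to the bench, 170 mm deep (x), 190 wide (y; 232 with 4 mm flanges), 75 high. Origin: centre of its underside; x points to its back (away from the robot within 15 degrees), y left, z up. Its rim (19 mm thick in front, 16 at the sides) frames a well 25 mm deep, 158 wide, closed by the lid; panel 50 mm above the bench. A conduit bends into the bench 99 mm behind the origin
- lid (a joint): angle (rad) of the blue lid with black rubber border: 126 mm from hinge to front edge, 154 wide, 6 thick, hinged at its back. 0 = shut, flush with the rim; pressed in about -0.055; grows as the front edge swings up and back; stop at 1.80. Released it rests ajar near 0.33, front edge 40 mm above the rim. Moves easily (100 g); short of upright (1.57) it falls back, past it it leans on the stop
- lid_hinge (a point): middle of the hinge axis, 62 mm behind the box's centre, 75 mm above the bench; the axis runs along the box's y
- lid_press (a point): centre of the white ring on the lid's upper face, 20 mm behind its front edge, nearly above the catch: press here straight down. 6 to 8 N trip the catch after 4 mm; at 6 mm the lid meets a hard stop
- lid_edge (a point): middle of the lid's front edge, half way through its 6 mm thickness; it moves with the lid
- screwdriver: red-handled screwdriver, 195 mm long, 29 mm thick, lying left of the box, lengthwise to it (loose)
- marker: white marker pen with a blue cap, 135 mm long, 17 mm thick, lying in front of the box (loose)
- tape_measure: yellow tape measure, 81 x 44 mm, 68 mm high, standing to the right of the box's front corner (loose)
- wood_offcut: brown wooden offcut, 45 x 100 x 19 mm, lying at the right near the bench's front edge (loose)
- mug: white mug with grey dots, 82 mm wide, 114 mm with its handle, 91 mm high, at the right (loose)
- sanding_block: brown sanding block, 62 x 107 x 29 mm, at the left by the vice (loose)
- catch (a joint): travel (m) of the white push-to-open plunger, 8 mm thick, under the middle of the lid, 14 mm behind its front edge. 0 = latched under the shut lid; pushed in by 4 mm (at most 6) it lets go; once the lid is freed its spring (5.5 N falling to 3 N) drives it out to 0.038, where it stays, its tip 107 mm above the bench. It does not latch again
- green_rocker (a joint): angle (rad) of the green rocker (extractor; to be pressed on) under the lid: 35 mm long front to back, 24 wide; pivot 55 mm above the bench, 12 mm in front of the box's centre, 42 mm left or right of the middle (the two swap at random). 0 = off, front half (white dot) up; 0.5 = on, front half down; snaps over past 0.25. The dot takes about 5 N and 3 to 5 mm, and is hard 2 mm further
- green_rocker_press (a point): point to press on the green rocker: white dot on its front half, 12.5 mm in front of the pivot, about 63 mm above the bench while off (12 below the rim's top); moves with the rocker
- black_rocker (a joint): angle (rad) of the black rocker (bench lamp; to be left off) under the lid: 35 mm long front to back, 24 wide; pivot 55 mm above the bench, 12 mm in front of the box's centre, 42 mm left or right of the middle (the two swap at random). 0 = off, front half (white dot) up; 0.5 = on, front half down; snaps over past 0.25. The dot takes about 5 N and 3 to 5 mm, and is hard 2 mm further
- black_rocker_press (a point): point to press on the black rocker: white dot on its front half, 12.5 mm in front of the pivot, about 63 mm above the bench while off (12 below the rim's top); moves with the rocker

How it is judged (in metres and radians):
On the way, in this order (a step that is already met when the one before it is completed fails the run):
1. the catch has let go and the lid stands ajar on its spring plunger, with the fingers off it (value of joint catch above 0.025 m and value of joint lid between 0.2 and 0.6 rad and contact force between the fingers and lid_c3 below 0.1 N and contact force between the fingers and lid_c4 below 0.1 N), for 0.2 s.
2. the lid is swung open past upright, the green rocker still off (value of joint lid above 1.6 rad and value of joint green_rocker below 0.15 rad), for 0.2 s.
At the end, for the whole second after the job is handed in: the green rocker is on (joint above 0.4 of 0.5), the black rocker off (below 0.1), the catch released (plunger out by more than 25 mm) and the lid stands open past upright (above 1.65 rad) (value of joint lid above 1.65 rad and value of joint green_rocker above 0.4 rad and value of joint black_rocker below 0.1 rad and value of joint catch above 0.025 m); the robot touches nothing.
It fails at once if the lid is pinched: the fingers press on its upper face and its underside at the same time (more than 1 N each) (contact force between the fingers and lid_c3 above 1 N and contact force between the fingers and lid_c4 above 1 N).
It fails at once if the lid is forced: more than 40 N from the arm on its upper face or underside (contact force between any of the arm, the fingers and lid_c3 above 40 N or contact force between the fingers and lid_c4 above 40 N).
It fails at once if the black rocker is pressed over (value of joint black_rocker above 0.25 rad).
It fails at once if a loose thing by the box is shoved by more than 15 mm or lifted (distance of any of screwdriver, marker, tape_measure, wood_offcut, mug, sanding_block from where it was at the start of the episode above 0.015 m).
It also fails if it takes over 51 s, if anything falls off the work surface, if the arm or the gripper's body presses on something with over 40 N, if the wrist force passes 120 N, or if a joint passes its speed limit or range.

## Robot

A 7-joint arm with a two-finger parallel gripper is mounted at the origin on a cart in front of the work surface, level with it; the furniture and walls round the work are solid. World frame = base frame: x ahead of the robot, y to its left, z up, the work surface at z = 0. Lengths are in m, angles in degrees, forces in N, time in s.
With the tool pointing down it reaches from about 0.425 to 0.875 m from the base axis. Payload 8.4 kg.
Tool frame: the origin (TCP) lies between the finger pads; the fingertips stand 8 mm ahead of it and the grasp point (between the pads) lies 11 mm behind it (env.tip_extent is the distance from the TCP to the fingertips, in m); z points along the fingers, y is the line along which they close (so a half turn about z gives the same grasp; the last joint's range is limited). The gripper opens to 87 mm and grips with 3 to 60 N. Pads are 19 mm wide; open, the fingers measure 117 mm over their backs; the gripper's body (75 mm by 190 mm) begins 51 mm behind the grasp point.
Start: joints at [65.535, 19.091, 2.286, 83.961, -0.768, 76.965, -3.352], TCP at [0.209, -0.615, 0.231] pointing down, gripper open.
Joint ranges: [-147.57, 147.57], [-21.85, 119.76], [-74.77, 79.35], [14.55, 137.4], [-85.83, 265.84], [4.83, 119.75], [-152.11, 152.11]. Speed limits (degrees/s): [127.2, 127.2, 159.86, 159.86, 180, 180, 180].

## Interface

Orientations are given as a 3x3 rotation matrix whose columns are the frame's x, y, z axes.
In Python, from station import env gives the robot as it stands.
- The arm moves only by the shell command python3 -m jog 'ROWS' [FORCE]. ROWS is JSON, a list that holds one entry, the list of rows, each a list of 7 numbers: the turn, a rotation vector about the world's x, y, z in degrees, then the shift along the world's x, y, z in m, then the closure, from -1 (fully open) to 1 (shut). In form: [[[wx, wy, wz, dx, dy, dz, hand], ...]]. A call has 1 to 10 rows; each row is the pose to reach, as a shift and turn from the pose commanded when the call began; what a row does not reach only later rows make up. A row lasts 1/12 s, in which the tool goes at most 41.7 mm and 7.16 degrees, less where a joint would pass 70% of its speed; a pose out of reach is approached as far as the arm can. A call with a gripper value outside its range is refused whole. The fingers move at their own pace and stop on an object; FORCE is the grip in N (left out, the last holds). Time passes only in rows, so rows that repeat a pose let the fingers close. It gives the time, the measured TCP pose, the force, the opening and the grip force at its end, in the units of the state.
- env.sense(): the state, without advancing time (a new reading comes with each control period).
- env.grab_frame(name): name is "side" or "top" or "wrist"; returns the picture (420x560x3 uint8, red, green, blue); there is no depth.
- env.get_calibration(name): a dict with "K" (3x3 intrinsics, pixels), "position" and "orientation" of the camera in the world; the wrist camera has in their place "T_tool_cam" (4x4, takes a point from camera to tool coordinates, whose origin is the TCP and whose axes are the flange's). Camera axes: x right, y up, looking along -z (the intrinsics and any distortion apply to the point x, -y, -z); pixel columns grow to the right and rows downward; lengths in m; the calibration is good to about 2 mm. A picture is of the moment at which its call begins: read the wrist's pose just before it. get_calibration takes no time and is no camera call.
- env.finish_job(): hands the job in; it is judged then, once.
The state is a dict: "clock": time; "qpos": joint angles; "qvel": joint speeds; "tau": joint torques, N m; "eef_pos": TCP position; "tcp_rot": TCP orientation; "contact_force": force on the tool from outside, world axes, zero at the start; "wrist_torque": the same for the moment, N m; "width": finger opening in m; "gripper_force": force on a finger pad.
Only numpy, scipy, OpenCV 4.12 (cv2) and the standard library are available. Lean on these libraries where they do the work, as an engineer would, in place of code of your own. Each camera call takes 0.05 s, during which the arm holds its last target. There are 200 camera calls.

## Working session

There is one attempt and no reset: what is moved stays moved. The work goes in short steps, Python scripts to look and compute and a shell command to move; the robot and the scene stay as the last step left them, time stands still between calls to the robot, and variables do not carry over. Pictures are saved under pics/ and viewed, at most 10 in all, crops included, and the job is handed in when it is done.

```bash
mkdir -p pics
cat > h.py <<'E'
import numpy as np, cv2
from station import env
def save(cam,name):
    im=env.grab_frame(cam); cv2.imwrite(f'pics/{name}.png',im[:,:,::-1]); return im
def ray(cam,px):
    c=env.get_calibration(cam);K=np.array(c['K'])
    d=np.linalg.inv(K)@np.array([px[0],px[1],1.]);d=np.array([d[0],-d[1],-d[2]])
    return np.array(c['position']),np.array(c['orientation'])@d
def atz(cam,px,z):
    p,d=ray(cam,px);return p+d*(z-p[2])/d[2]
def proj(cam,P):
    c=env.get_calibration(cam);K=np.array(c['K']);q=np.array(c['orientation']).T@(np.array(P)-np.array(c['position']))
    u=K@np.array([q[0],-q[1],-q[2]]);return u[:2]/u[2]
E
python3 - <<'E'
from h import *
save('top','top0');save('side','side0')
s=env.sense();print({k:np.round(v,3).tolist() for k,v in s.items()});c=env.get_calibration('top');print(c);print(env.get_calibration('side'))
E
```

```text
{'clock': 0.1, 'qpos': [65.537, 19.128, 2.285, 84.005, -0.767, 76.964, -3.353], 'qvel': [0.049, -0.081, -0.023, -0.251, -0.032, 0.088, -0.102], 'tau': [0.004, -65.78, 1.34, -40.47, -0.06, 0.041, 0.0], 'eef_pos': [0.209, -0.615, 0.23], 'tcp_rot': [[0.947, 0.322, -0.001], [0.322, -0.947, 0.001], [-0.0, -0.001, -1.0]], 'contact_force': [-1.121, 0.018, 0.435], 'wrist_torque': [-0.015, 0.005, -0.029], 'gripper_force': 0.0, 'width': 0.087}
{'K': array([[435.50205506,   0.        , 275.88937903],
       [  0.        , 435.50205506, 210.59139837],
       [  0.        ,   0.        ,   1.        ]]), 'position': array([ 0.2497839 , -0.05024281,  1.19643251]), 'orientation': array([[ 0.09003206,  0.972902  , -0.21296933],
       [-0.99593145,  0.08877397, -0.01548293],
       [ 0.00384276,  0.21349681,  0.9769362 ]])}
{'K': array([[424.93041345,   0.        , 276.79057349],
       [  0.        , 424.93041345, 202.33001648],
       [  0.        ,   0.        ,   1.        ]]), 'position': array([0.37292328, 0.91818461, 0.98168124]), 'orientation': array([[-0.99325448,  0.06316962, -0.09723753],
       [-0.11436971, -0.67189214,  0.73176534],
       [-0.01910779,  0.73795023,  0.67458457]])}
```

View pics/top0.png

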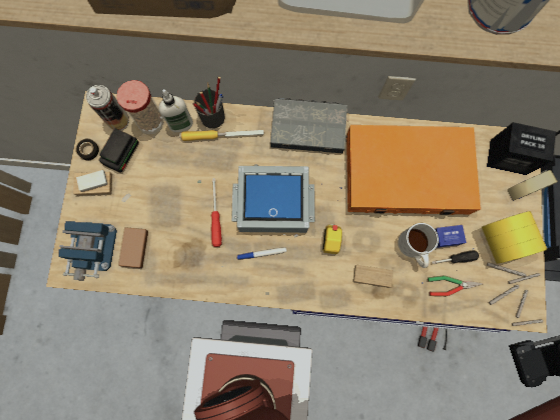

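View pics/side0.png

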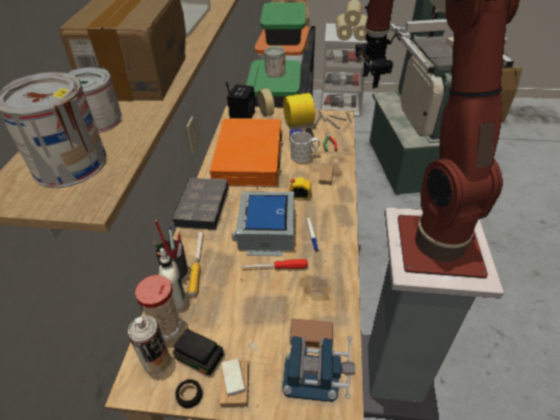

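The top view shows the box's blue lid around (273,196), with the ring near (273,212). The tape measure is at (333,239), the marker at (262,254) and the screwdriver at (215,215). I'll enlarge both views.

Run:
```python
import cv2
a=cv2.imread('pics/top0.png')[155:270,200:350]
b=cv2.imread('pics/side0.png')[170:280,225:335]
cv2.imwrite('pics/topc.png',cv2.resize(a,None,fx=5,fy=5,interpolation=cv2.INTER_CUBIC))
```

```text
(no output)
```

View pics/topc.png

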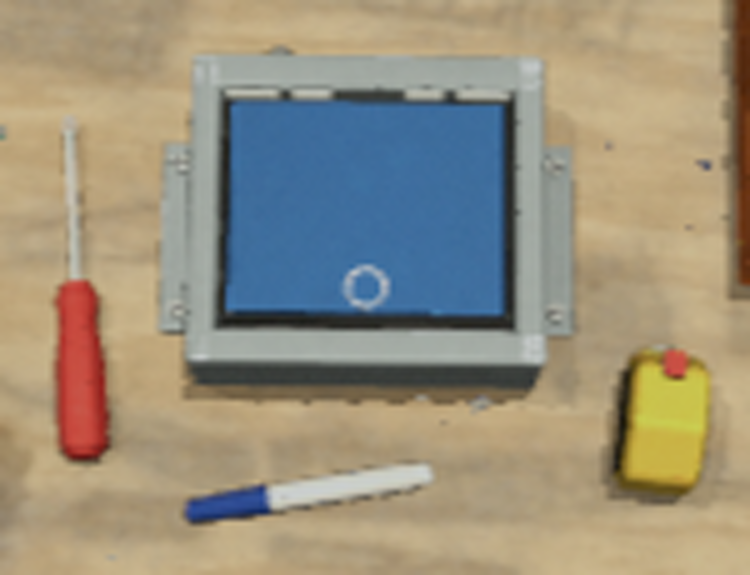

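The box-top corners in the crop are (193,57), (542,57), (546,362) and (187,362). The ring is at (366,287). Next I fit the box pose.

```bash
cat >> h.py <<'E'
def fitbox():
    from scipy.optimize import least_squares
    cr=np.array([[193,57],[542,57],[546,362],[187,362],[366,287]])
    px=(cr+.5)/5-.5+[200,155]
    loc=np.array([[85,95,75],[85,-95,75],[-85,-95,75],[-85,95,75],[-44,0,75]])/1e3
    R=lambda a:np.array([[np.cos(a),-np.sin(a),0],[np.sin(a),np.cos(a),0],[0,0,1]])
    f=lambda v:np.ravel([proj('top',R(v[2])@l+[v[0],v[1],0])-p for l,p in zip(loc,px)])
    r=least_squares(f,[.5,0,0]);return r.x,R(r.x[2]),r.fun
E
python3 - <<'E'
from h import *
v,R,f=fitbox();print(v[:2],np.degrees(v[2]),f.round(2))
for n,l in dict(press=[-44,0,75],hinge=[62,0,75],edge=[-64,0,72],gl=[-24.5,42,63],gr=[-24.5,-42,63]).items():
    P=R@(np.array(l)/1e3)+[v[0],v[1],0];print(n,P.round(4),proj('side',P).round(1))
for n,c in dict(mcap=(187,512),mtip=(432,472),sdh=(83,455),sdtop=(70,120)).items(): print(n,atz('top',(np.array(c)/5+[200,155]),.012).round(3))
for n,c in dict(t1=(630,352),t2=(708,365),t3=(690,490),t4=(622,480)).items(): print(n,atz('top',(np.array(c)/5+[200,155]),.068).round(3))
print(np.degrees(np.arctan2(.322,.947)))
E
```

```text
[ 0.53318285 -0.02118212] 5.134085956519394 [-0.4  -0.68  0.25 -0.55  0.45  0.53 -0.45  0.44  0.14  0.15]
press [ 0.4894 -0.0251  0.075 ] [279.9 211.4]
hinge [ 0.5949 -0.0156  0.075 ] [245.7 211.2]
edge [ 0.4694 -0.0269  0.072 ] [286.4 212.1]
gl [0.505  0.0185 0.063 ] [273.3 223.8]
gr [ 0.5125 -0.0652  0.063 ] [274.1 205. ]
mcap [0.369 0.061 0.012]
mtip [ 0.403 -0.07   0.012]
sdh [0.395 0.121 0.012]
sdtop [0.583 0.151 0.012]
t1 [ 0.468 -0.167  0.068]
t2 [ 0.465 -0.209  0.068]
t3 [ 0.398 -0.203  0.068]
t4 [ 0.4   -0.168  0.068]
18.779117876759987
```

The fit is good: residuals are under 0.7 px and the yaw is 5.1°. Now I move to a hover over the press point with the fingers closed.

```bash
python3 -m jog '[[[0,0,-6,0.135,0.285,0.01,1],[0,0,-6,0.135,0.285,0.01,1],[0,0,-6,0.135,0.285,0.01,1],[0,0,-6,0.135,0.285,0.01,1],[0,0,-6,0.135,0.285,0.01,1],[0,0,-6,0.135,0.285,0.01,1],[0,0,-6,0.135,0.285,0.01,1],[0,0,-6,0.135,0.285,0.01,1],[0,0,-6,0.135,0.285,0.01,1],[0,0,-6,0.135,0.285,0.01,1]]]'
python3 -m jog '[[[0,0,-7.6,0.145,0.305,0,1],[0,0,-7.6,0.145,0.305,0,1],[0,0,-7.6,0.145,0.305,0,1],[0,0,-7.6,0.145,0.305,0,1],[0,0,-7.6,0.145,0.305,0,1],[0,0,-7.6,0.145,0.305,0,1],[0,0,-7.6,0.145,0.305,0,1],[0,0,-7.6,0.145,0.305,0,1],[0,0,-7.6,0.145,0.305,0,1],[0,0,-7.6,0.145,0.305,0,1]]]'
python3 - <<'E'
from h import *
s=env.sense();print(s['eef_pos'],s['tcp_rot'].round(3) if hasattr(s['tcp_rot'],'round') else s['tcp_rot'],s['width'],s['contact_force'])
im=save('wrist','w1')
c=env.get_calibration('wrist');T=np.array(c['T_tool_cam']);K=np.array(c['K']);print(T.round(3),K,env.tip_extent)
v,R,f=fitbox();Rt=np.array(s['tcp_rot']);p=np.array(s['eef_pos'])
for n,l in dict(press=[-44,0,75],fl=[-85,95,75],fr=[-85,-95,75],bl=[85,95,75],br=[85,-95,75]).items():
    P=R@(np.array(l)/1e3)+[v[0],v[1],0];q=T[:3,:3].T@(Rt.T@(P-p)-T[:3,3]);u=K@[q[0],-q[1],-q[2]];print(n,(u[:2]/u[2]).round(1))
E
```

```text
clock: 0.93
eef_pos: [0.3448, -0.3293, 0.2406]
tcp_rot: [[0.975, 0.224, 0.0], [0.224, -0.975, -0.0], [-0.0, 0.0, -1.0]]
contact_force: [-0.5, -0.5, 0.2]
width: 0.0282
gripper_force: 0.0
clock: 1.77
eef_pos: [0.4902, -0.0232, 0.2402]
tcp_rot: [[0.996, 0.094, -0.0], [0.094, -0.996, 0.001], [-0.0, -0.001, -1.0]]
contact_force: [-1.0, -0.9, -0.2]
width: 0.0007
gripper_force: 0.0
[ 0.49021817 -0.02324114  0.24022922] [[ 0.996  0.094 -0.   ]
 [ 0.094 -0.996  0.001]
 [-0.    -0.001 -1.   ]] 0.0006663727452913588 [-1.00691939 -0.94799346 -0.19413998]
[[-0.     0.963  0.27   0.073]
 [ 1.     0.     0.    -0.002]
 [ 0.     0.27  -0.963 -0.154]
 [ 0.     0.     0.     1.   ]] [[315.88528971   0.         279.59839446]
 [  0.         315.88528971 208.13238206]
 [  0.           0.           1.        ]] 0.008
press [283.3 193.8]
fl [194.5 230.6]
fr [371.7 231.4]
bl [181.9  57.6]
br [386.9  58.5]
```

View pics/w1.png

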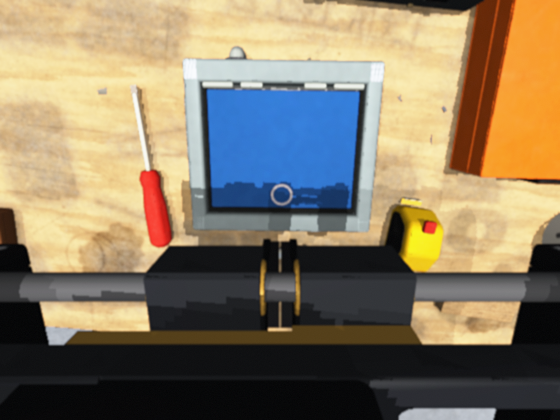

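The ring sits at (282,194), against a prediction of (283,194), so the pose is confirmed. I descend to 6 mm above the lid, then press slowly.

```bash
python3 -m jog '[[[0,0,0,-0.001,-0.002,-0.04,1],[0,0,0,-0.001,-0.002,-0.08,1],[0,0,0,-0.001,-0.002,-0.11,1],[0,0,0,-0.001,-0.002,-0.13,1],[0,0,0,-0.001,-0.002,-0.145,1],[0,0,0,-0.001,-0.002,-0.151,1],[0,0,0,-0.001,-0.002,-0.151,1]]]'
python3 -m jog '[[[0,0,0,0,0,-0.002,1],[0,0,0,0,0,-0.004,1],[0,0,0,0,0,-0.006,1],[0,0,0,0,0,-0.007,1],[0,0,0,0,0,-0.008,1],[0,0,0,0,0,-0.009,1],[0,0,0,0,0,-0.009,1]]]'
```

```text
clock: 2.4
eef_pos: [0.487, -0.0296, 0.0882]
tcp_rot: [[0.996, 0.087, -0.003], [0.087, -0.996, -0.0], [-0.003, -0.0, -1.0]]
contact_force: [-0.4, -0.8, 0.1]
width: 0.0003
gripper_force: 0.0
clock: 2.98
eef_pos: [0.4888, -0.0277, 0.0813]
tcp_rot: [[0.996, 0.09, 0.001], [0.09, -0.996, -0.001], [0.001, 0.001, -1.0]]
contact_force: [-1.4, -2.3, 5.7]
width: 0.0007
gripper_force: 2.8
```

```bash
python3 -m jog '[[[0,0,0,0,0,-0.001,1],[0,0,0,0,0,-0.002,1],[0,0,0,0,0,-0.002,1]]]'
python3 -m jog '[[[0,0,0,0,0,-0.001,1],[0,0,0,0,0,-0.001,1]]]'
```

```text
clock: 3.23
eef_pos: [0.4889, -0.0277, 0.0793]
tcp_rot: [[0.996, 0.09, 0.001], [0.09, -0.996, -0.001], [0.001, 0.001, -1.0]]
contact_force: [-1.2, -1.0, 5.8]
width: 0.0003
gripper_force: 2.8
clock: 3.4
eef_pos: [0.4889, -0.0276, 0.0784]
tcp_rot: [[0.996, 0.09, 0.001], [0.09, -0.996, -0.001], [0.001, 0.001, -1.0]]
contact_force: [-1.6, -1.6, 6.4]
width: 0.0004
gripper_force: 3.0
```

```bash
python3 -m jog '[[[0,0,0,0,0,-0.001,1],[0,0,0,0,0,-0.001,1]]]'
python3 -m jog '[[[0,0,0,0,0,0.01,1],[0,0,0,0,0,0.04,1],[0,0,0,0,0,0.08,1],[0,0,0,-0.01,0,0.12,1],[0,0,0,-0.02,0,0.14,1],[0,0,0,-0.02,0,0.14,1],[0,0,0,-0.02,0,0.14,1]]]'
python3 - <<'E'
from h import *
import cv2
a=save('side','s2')[150:270,215:345,::-1];b=save('top','t2')[155:270,200:350,::-1]
a=cv2.resize(a,(390,360),interpolation=2);b=cv2.resize(b,(400,307),interpolation=2)
o=np.zeros((360,790,3),np.uint8);o[:,:390]=a;o[:307,390:]=b;cv2.imwrite('pics/c2.png',o)
E
```

```text
clock: 3.57
eef_pos: [0.489, -0.0277, 0.0776]
tcp_rot: [[0.996, 0.09, 0.002], [0.09, -0.996, -0.001], [0.002, 0.001, -1.0]]
contact_force: [-1.7, -2.0, 6.8]
width: 0.0001
gripper_force: 3.7
clock: 4.15
eef_pos: [0.4687, -0.0273, 0.2183]
tcp_rot: [[0.996, 0.09, 0.003], [0.09, -0.996, -0.001], [0.003, 0.001, -1.0]]
contact_force: [0.3, -0.5, 0.1]
width: 0.0003
gripper_force: 0.0
```

View pics/c2.png

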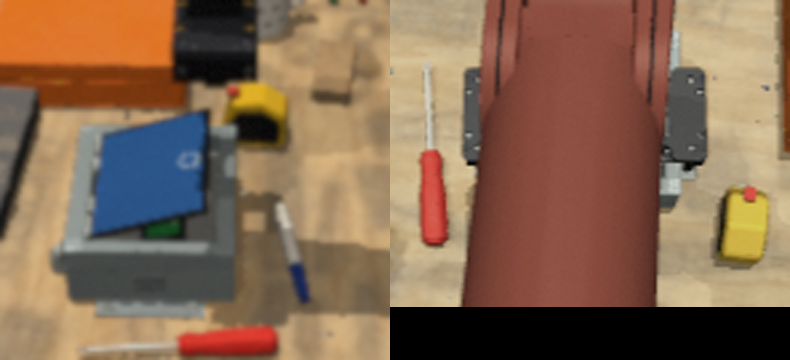

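The catch has let go and the lid stands ajar. The green rocker shows on the left (+y) side, under the lid at (165,225) in the crop. I'll work out the fingertip path at a 45° tilt, offset 32 mm to the left so it clears the plunger.

```bash
cat > path.py <<'E'
from h import *
v,R,_=fitbox()
r2=2**-.5;d=np.array([r2,-r2]);n=np.array([r2,r2])
def tcp(T,ly=32):
    p=np.array(T)-8*d; return R@(np.array([p[0],ly,p[1]])/1e3)+[v[0],v[1],0]
def Q(th,r):
    u=np.array([-np.cos(th),np.sin(th)]);m=np.array([np.sin(th),np.cos(th)]);return np.array([62,75])+r*u-6*m
T0=np.array([-58.8,89.2])
E
python3 - <<'E'
from path import *
s=env.sense();p=np.array(s['eef_pos']);print('now',p)
st=tcp(T0-80*d);e=tcp(T0);print('stage',st,'delta',(st-p).round(3));print('enter delta',(e-st).round(4))
for th in [.33,.5,.7,.9,1.1,1.3,1.5,1.65,1.75]:
    T=Q(th,126)-9.5*n+14*d if th<.75 else Q(th,113)-9.5*n
    print(th,T.round(1),(tcp(T)-e).round(4))
E
python3 -m jog '[[[0.6,-7,0,-0.01,0.005,0.01,1],[1.2,-14,0,-0.02,0.01,0.01,1],[1.9,-21,0,-0.03,0.015,0,1],[2.5,-28,0,-0.04,0.02,-0.01,1],[3.2,-35,0,-0.05,0.025,-0.02,1],[3.7,-41,0,-0.055,0.028,-0.03,1],[4.03,-44.8,0,-0.055,0.028,-0.04,1],[4.03,-44.8,0,-0.055,0.028,-0.04,1],[4.03,-44.8,0,-0.055,0.028,-0.04,1]]]'
```

```text
now [ 0.46788233 -0.02738972  0.21596546]
stage [ 4.09779425e-01 -1.40688677e-04  1.51425397e-01] delta [-0.058  0.027 -0.065]
enter delta [ 0.0563  0.0051 -0.0566]
0.33 [-56.   93.5] [0.0028 0.0003 0.0043]
0.5 [-48.3 113.5] [0.0105 0.0009 0.0243]
0.7 [-35.1 135. ] [0.0237 0.0021 0.0458]
0.9 [-19.7 153.1] [0.039  0.0035 0.0639]
1.1 [ -1.3 166.3] [0.0572 0.0051 0.0771]
1.3 [ 19.3 175.6] [0.0778 0.007  0.0864]
1.5 [ 41.3 180.6] [0.0997 0.009  0.0914]
1.65 [ 58.2 181.4] [0.1166 0.0105 0.0922]
1.75 [ 69.5 180.5] [0.1278 0.0115 0.0913]
clock: 5.0
eef_pos: [0.4595, 0.0039, 0.1654]
tcp_rot: [[0.857, 0.103, 0.504], [0.073, -0.994, 0.079], [0.509, -0.03, -0.86]]
contact_force: [-0.3, 1.1, 0.8]
width: 0.0002
gripper_force: 0.0
```

```bash
python3 -m jog '[[[0.5,-5,0,-0.02,0,0,1],[1,-10,0,-0.03,0,0,1],[1.3,-14.8,0,-0.045,-0.001,0,1],[1.3,-14.8,0,-0.045,-0.001,0,1],[1.3,-14.8,0,-0.045,-0.001,0,1]]]'; python3 -c "
from station import env
print(env.sense()['qpos'])"
```

```text
clock: 5.42
eef_pos: [0.5158, -0.0232, 0.2025]
tcp_rot: [[0.726, 0.106, 0.679], [0.053, -0.994, 0.099], [0.686, -0.036, -0.727]]
contact_force: [-0.9, -0.6, 0.3]
width: 0.0008
gripper_force: 0.0
[ 42.34887389 -21.69330848 -31.60369058 137.39081301 -54.02980361
  28.08359162 -34.9026112 ]
```

The 45° forward tilt is out of reach: q2 and q4 are at their limits. I'll go with about 25° and recompute.

```bash
cat > path.py <<'E'
from h import *
from scipy.spatial.transform import Rotation as Ro
v,R,_=fitbox()
A=np.radians(25)
d=np.array([np.sin(A),-np.cos(A)]);n=np.array([np.cos(A),np.sin(A)])
def tcp(T,ly=32):
    p=np.array(T)-8*d; return R@(np.array([p[0],ly,p[1]])/1e3)+[v[0],v[1],0]
def Q(th,r):
    u=np.array([-np.cos(th),np.sin(th)]);m=np.array([np.sin(th),np.cos(th)]);return np.array([62,75])+r*u-6*m
T0=np.array([-62,84.5])
def goto(P,a=25):
    s=env.sense();a=np.radians(a)
    G=R@np.array([[np.cos(a),0,np.sin(a)],[0,-1,0],[np.sin(a),0,-np.cos(a)]])
    print('delta',Ro.from_matrix(G@np.array(s['tcp_rot']).T).as_rotvec(degrees=True).round(1),(P-s['eef_pos']).round(4))
E
python3 - <<'E'
from path import *
st=tcp(T0-35*d);goto(st)
E
```

```text
delta [-3.8 18.  -0.6] [-0.0653  0.0267 -0.0791]
```

```bash
python3 -m jog '[[[-1.5,7,0,0,0.007,0,1],[-3,14,0,-0.01,0.015,0,1],[-3.8,18,-0.6,-0.02,0.02,0,1],[-3.8,18,-0.6,-0.04,0.027,0,1],[-3.8,18,-0.6,-0.065,0.027,-0.01,1],[-3.8,18,-0.6,-0.065,0.027,-0.02,1],[-3.8,18,-0.6,-0.065,0.027,-0.02,1]]]'
python3 - <<'E'
from path import *
goto(tcp(T0-35*d));print(env.sense()['qpos'])
E
```

```text
clock: 6.0
eef_pos: [0.447, 0.0062, 0.1794]
tcp_rot: [[0.905, 0.096, 0.415], [0.087, -0.995, 0.041], [0.417, -0.001, -0.909]]
contact_force: [-0.7, -0.1, -1.0]
width: 0.0003
gripper_force: 0.0
delta [-0.  -0.4 -0.4] [ 0.0035 -0.0027 -0.0559]
[ 33.12388074 -21.73012874 -31.52555501 131.89764593 -20.40659293
  43.64203586 -71.53203314]
```

```bash
python3 -m jog '[[[0,-0.4,-0.4,0.001,-0.002,-0.015,1],[0,-0.4,-0.4,0.002,-0.002,-0.03,1],[0,-0.4,-0.4,0.003,-0.002,-0.045,1],[0,-0.4,-0.4,0.003,-0.002,-0.055,1],[0,-0.4,-0.4,0.003,-0.002,-0.055,1],[0,-0.4,-0.4,0.003,-0.002,-0.055,1]]]'
python3 - <<'E'
from path import *
goto(tcp(T0-35*d));goto(tcp(T0));print(np.round(env.sense()['qpos'],1))
save('side','s3')
E
```

```text
clock: 6.5
eef_pos: [0.4535, 0.0027, 0.1282]
tcp_rot: [[0.901, 0.085, 0.426], [0.077, -0.996, 0.037], [0.428, -0.0, -0.904]]
contact_force: [1.4, -0.7, 0.7]
width: 0.0002
gripper_force: 0.0
delta [-0.1  0.3  0.2] [-0.0031  0.0008 -0.0047]
delta [-0.1  0.3  0.2] [ 0.0117  0.0021 -0.0364]
[ 34.7 -17.  -35.  135.7 -20.1  34.4 -72.1]
```

```bash
python3 -m jog '[[[0,0,0,-0.004,0.001,-0.005,1],[0,0,0,-0.004,0.001,-0.007,1],[0,0,0,-0.004,0.001,-0.007,1],[0,0,0,0,0.001,-0.015,1],[0,0,0,0.004,0.001,-0.024,1],[0,0,0,0.008,0.002,-0.031,1],[0,0,0,0.011,0.002,-0.037,1],[0,0,0,0.011,0.002,-0.037,1],[0,0,0,0.011,0.002,-0.037,1]]]'
python3 - <<'E'
from path import *
goto(tcp(T0));print(np.round(env.sense()['qpos'],1))
import cv2
a=save('side','s4')[150:270,215:345,::-1];cv2.imwrite('pics/c4.png',cv2.resize(a,None,fx=5,fy=5,interpolation=2))
e=tcp(T0)
for th in [.33,.5,.7,.9,1.1,1.3,1.5,1.65,1.72]:
    T=Q(th,126)-9.5*n+20*d if th<.9 else Q(th,113)-9.5*n+4*d
    print(th,T.round(1),(tcp(T)-e).round(4))
E
```

```text
clock: 7.3
eef_pos: [0.4647, 0.0048, 0.0914]
tcp_rot: [[0.9, 0.086, 0.427], [0.077, -0.996, 0.037], [0.429, -0.0, -0.903]]
contact_force: [0.3, -0.9, 0.4]
width: 0.0004
gripper_force: 0.0
delta [-0.   0.4  0.2] [0.0005 0.     0.0003]
[ 37.2 -11.3 -39.5 136.8 -17.1  27.4 -75. ]
0.33 [-59.3  88. ] [0.0027 0.0002 0.0035]
0.5 [-51.6 108. ] [0.0103 0.0009 0.0235]
0.7 [-38.4 129.4] [0.0235 0.0021 0.0449]
0.9 [-19.9 152.1] [0.042  0.0038 0.0676]
1.1 [ -1.5 165.3] [0.0602 0.0054 0.0808]
1.3 [ 19.1 174.6] [0.0807 0.0073 0.0901]
1.5 [ 41.1 179.7] [0.1027 0.0092 0.0952]
1.65 [ 58.  180.5] [0.1196 0.0107 0.096 ]
1.72 [ 65.9 180. ] [0.1274 0.0114 0.0955]
```

View pics/c4.png

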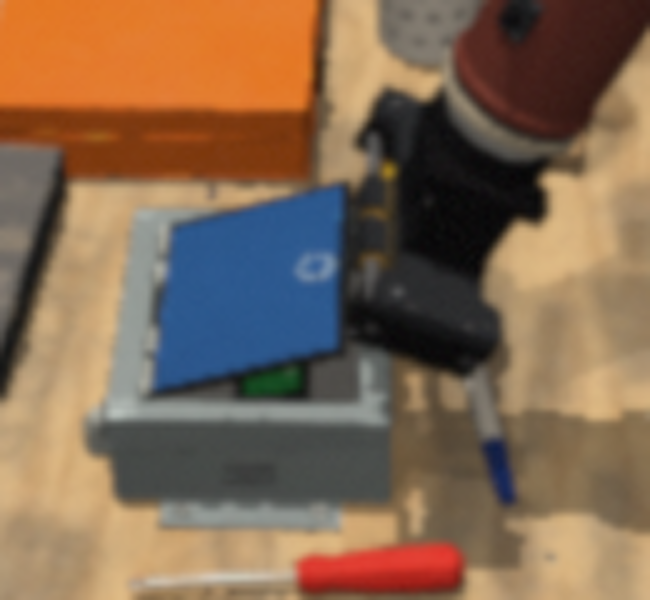

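The fingertips are under the front edge, just below the dark lid edge near (365,260), with no contact force. I push up along the arc.

```bash
python3 -m jog '[[[0,0,0,0.003,0,0.004,1],[0,0,0,0.006,0.001,0.011,1],[0,0,0,0.009,0.001,0.018,1],[0,0,0,0.012,0.001,0.024,1],[0,0,0,0.018,0.002,0.034,1],[0,0,0,0.025,0.002,0.045,1],[0,0,0,0.025,0.002,0.045,1]]]'
python3 -c "
from path import *
goto(tcp(T0))"
```

```text
clock: 7.93
eef_pos: [0.4929, 0.007, 0.1401]
tcp_rot: [[0.897, 0.086, 0.433], [0.078, -0.996, 0.036], [0.434, 0.001, -0.901]]
contact_force: [0.2, -0.7, 1.1]
width: 0.0006
gripper_force: 0.2
delta [0.  0.7 0.2] [-0.0277 -0.0022 -0.0484]
```

```bash
python3 -m jog '[[[0,0,0,0.01,0.001,0.011,1],[0,0,0,0.02,0.002,0.022,1],[0,0,0,0.028,0.003,0.029,1],[0,0,0,0.037,0.003,0.036,1],[0,0,0,0.047,0.004,0.041,1],[0,0,0,0.058,0.005,0.045,1],[0,0,0,0.058,0.005,0.045,1]]]'
python3 - <<'E'
from path import *
goto(tcp(T0))
import cv2
a=save('side','s5')[110:270,195:345,::-1];cv2.imwrite('pics/c5.png',cv2.resize(a,None,fx=3.7,fy=3.7,interpolation=2))
E
```

```text
clock: 8.52
eef_pos: [0.5499, 0.0121, 0.183]
tcp_rot: [[0.899, 0.086, 0.43], [0.077, -0.996, 0.037], [0.432, -0.0, -0.902]]
contact_force: [0.2, 0.3, 0.6]
width: 0.0007
gripper_force: 0.0
delta [-0.1  0.6  0.2] [-0.0847 -0.0073 -0.0912]
```

View pics/c5.png

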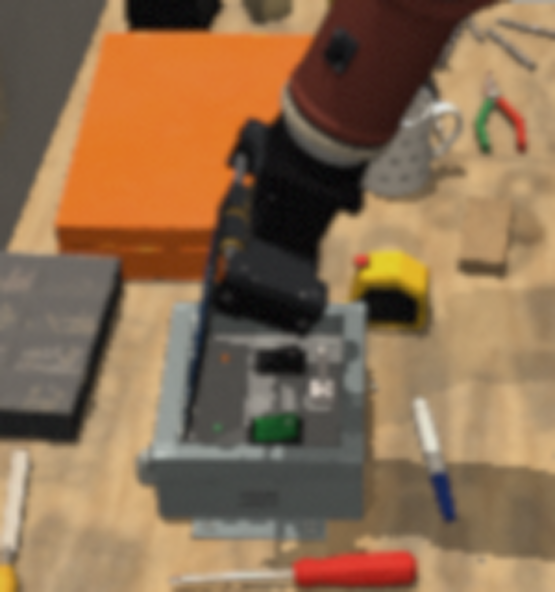

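The lid is nearly upright, with the green rocker left and the black one right, both untouched. I push on past upright and then back off.

```bash
python3 -m jog '[[[0,0,0,0.009,0.001,0.003,1],[0,0,0,0.018,0.002,0.005,1],[0,0,0,0.026,0.002,0.005,1],[0,0,0,0.034,0.003,0.005,1],[0,0,0,0.042,0.004,0.005,1],[0,0,0,0.047,0.004,0.004,1],[0,0,0,0.047,0.004,0.004,1]]]'
python3 -m jog '[[[0,0,0,-0.015,0,0,1],[0,0,0,-0.04,0,0,1],[0,0,0,-0.07,0,0,1],[0,0,0,-0.09,0,0,1],[0,0,0,-0.09,0,0,1]]]'
python3 - <<'E'
from path import *
v,R,_=fitbox()
a=15;A=np.radians(a);dd=np.array([np.sin(A),0,-np.cos(A)])
dot=np.array([-24.5,42,63.])-np.array([1.5,0,0])
for h in (20,3,-3):
    P=R@((dot+[0,0,h]-8*dd)/1e3)+[v[0],v[1],0]; 
    print(h,P.round(4));goto(P,a)
a=save('side','s6')[110:270,195:345,::-1];cv2.imwrite('pics/c6.png',cv2.resize(a,None,fx=3.7,fy=3.7,interpolation=2))
E
```

```text
clock: 9.15
eef_pos: [0.5948, 0.0159, 0.1849]
tcp_rot: [[0.9, 0.086, 0.427], [0.077, -0.996, 0.037], [0.429, -0.0, -0.903]]
contact_force: [-1.1, 0.0, -0.1]
width: 0.0005
gripper_force: 0.0
clock: 9.57
eef_pos: [0.501, 0.0154, 0.1844]
tcp_rot: [[0.901, 0.085, 0.426], [0.078, -0.996, 0.035], [0.428, 0.002, -0.904]]
contact_force: [-0.4, -0.2, -0.1]
width: 0.0003
gripper_force: 0.0
20 [0.5015 0.0181 0.0907]
delta [-0.8 10.3  0.2] [ 0.0005  0.0028 -0.0937]
3 [0.5015 0.0181 0.0737]
delta [-0.8 10.3  0.2] [ 0.0005  0.0028 -0.1107]
-3 [0.5015 0.0181 0.0677]
delta [-0.8 10.3  0.2] [ 0.0005  0.0028 -0.1167]
```

View pics/c6.png

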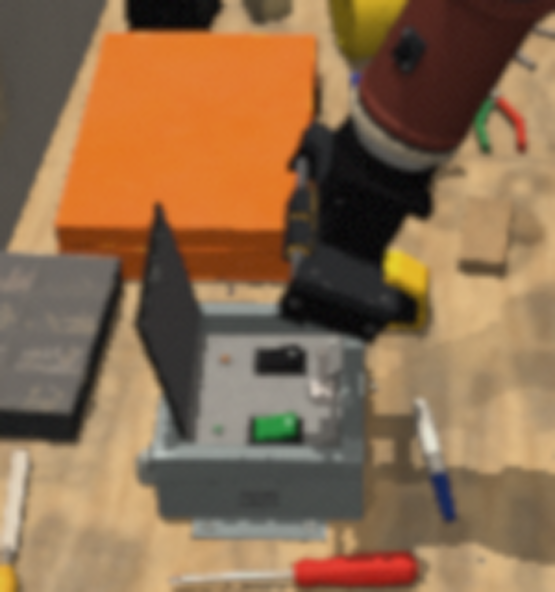

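The lid leans on its stop. The green rocker is at (275,428) in the crop. I tilt back to about 6° and descend over the green dot.

```bash
python3 -m jog '[[[-0.6,7,0,0,0.003,0,1],[-1.3,14,0,0,0.003,-0.02,1],[-1.6,19.3,0.2,0.001,0.003,-0.04,1],[-1.6,19.3,0.2,0.002,0.003,-0.06,1],[-1.6,19.3,0.2,0.003,0.003,-0.08,1],[-1.6,19.3,0.2,0.003,0.003,-0.085,1],[-1.6,19.3,0.2,0.003,0.003,-0.085,1]]]'
cat >> path.py <<'E'
def dotgo(h,a=6):
    A=np.radians(a);dd=np.array([np.sin(A),0,-np.cos(A)])
    goto(R@((np.array([-23.5,42,63.+h])-8*dd)/1e3)+[v[0],v[1],0],a)
E
python3 - <<'E'
from path import *
dotgo(4);dotgo(-4);print(np.round(env.sense()['qpos'],1))
E
```

```text
clock: 10.2
eef_pos: [0.5069, 0.0191, 0.099]
tcp_rot: [[0.991, 0.089, 0.102], [0.088, -0.996, 0.013], [0.103, -0.003, -0.995]]
contact_force: [0.5, -0.4, 0.1]
width: 0.0007
gripper_force: 0.0
delta [-0.2 -0.1  0. ] [-0.0017 -0.0007 -0.0241]
delta [-0.2 -0.1  0. ] [-0.0017 -0.0007 -0.0321]
[ 39.7  10.  -49.9 115.3  10.   52.6 -99.9]
```

```bash
python3 -m jog '[[[0,0,0,-0.002,-0.001,-0.01,1],[0,0,0,-0.002,-0.001,-0.018,1],[0,0,0,-0.002,-0.001,-0.024,1],[0,0,0,-0.002,-0.001,-0.025,1]]]'
python3 -m jog '[[[0,0,0,0,0,-0.0015,1],[0,0,0,0,0,-0.003,1],[0,0,0,0,0,-0.0045,1],[0,0,0,0,0,-0.006,1],[0,0,0,0,0,-0.006,1]]]'
python3 -m jog '[[[0,0,0,0,0,-0.0015,1],[0,0,0,0,0,-0.0015,1]]]'
```

```text
clock: 10.53
eef_pos: [0.5053, 0.0175, 0.075]
tcp_rot: [[0.991, 0.089, 0.105], [0.088, -0.996, 0.01], [0.105, -0.001, -0.994]]
contact_force: [0.1, -0.1, -0.3]
width: 0.0005
gripper_force: 0.0
clock: 10.95
eef_pos: [0.5057, 0.0178, 0.0695]
tcp_rot: [[0.99, 0.089, 0.105], [0.088, -0.996, 0.011], [0.106, -0.001, -0.994]]
contact_force: [-0.9, 0.1, 1.1]
width: 0.0004
gripper_force: 0.0
clock: 11.12
eef_pos: [0.5059, 0.0178, 0.068]
tcp_rot: [[0.99, 0.089, 0.105], [0.088, -0.996, 0.011], [0.106, -0.001, -0.994]]
contact_force: [0.1, 0.5, -0.4]
width: 0.0004
gripper_force: 0.0
```

```bash
python3 -m jog '[[[0,0,0,0,0,-0.001,1],[0,0,0,0,0,-0.002,1],[0,0,0,0,0,-0.002,1]]]'
python3 -m jog '[[[0,0,0,0,0,0.04,1],[0,0,0,-0.015,0,0.08,1],[0,0,0,-0.03,0,0.12,1],[0,0,0,-0.03,0,0.14,1],[0,0,0,-0.03,0,0.14,1]]]'
python3 - <<'E'
from path import *
a=save('side','s7')[110:270,195:345,::-1];b=a[60:130,30:120]
o=np.zeros((592,800,3),np.uint8);o[:420,:394]=cv2.resize(a,(394,420),interpolation=2);o[:315,395:]=cv2.resize(b,(405,315),interpolation=2);cv2.imwrite('pics/c7.png',o)
E
```

```text
clock: 11.37
eef_pos: [0.506, 0.0179, 0.0666]
tcp_rot: [[0.99, 0.089, 0.105], [0.088, -0.996, 0.01], [0.106, -0.001, -0.994]]
contact_force: [-4.6, -0.3, 10.4]
width: 0.0003
gripper_force: 5.5
clock: 11.78
eef_pos: [0.4781, 0.0179, 0.2112]
tcp_rot: [[0.99, 0.089, 0.113], [0.088, -0.996, 0.008], [0.113, 0.002, -0.994]]
contact_force: [-0.7, 0.6, 0.1]
width: 0.0005
gripper_force: 0.0
```

View pics/c7.png

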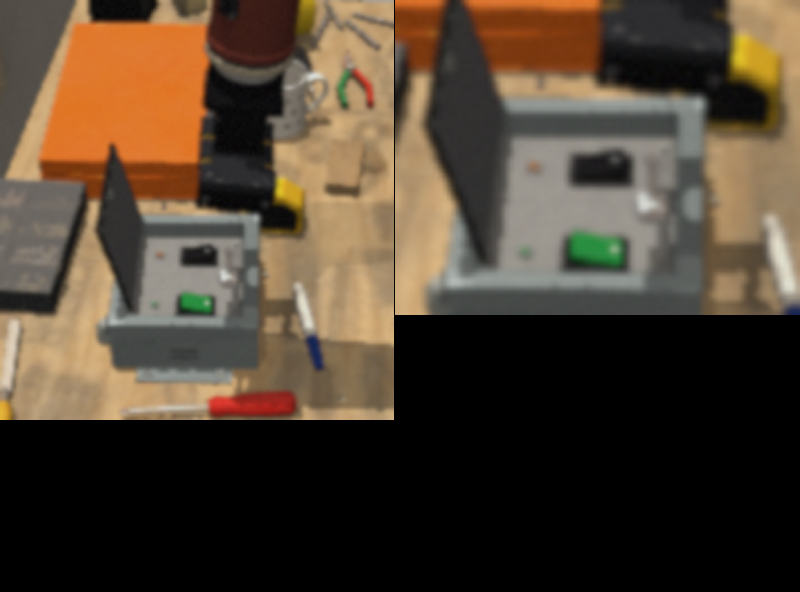

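The lid is still open. Resolution is too low to read the rocker's state, so I use my last view for a before/after pair plus the wrist camera.

Run:
```python
from path import *
o=np.zeros((600,800,3),np.uint8)
for i,k in enumerate(('s6','s7')):
    a=cv2.imread(f'pics/{k}.png')[195:235,250:300];o[:320,i*400:i*400+400]=cv2.resize(a,(400,320),interpolation=2)
w=save('wrist','w7')[:,:,::-1]
s=env.sense();c=env.get_calibration('wrist');T=np.array(c['T_tool_cam']);K=np.array(c['K'])
P=R@np.array([-.012,0,.06])+[v[0],v[1],0];q=T[:3,:3].T@(np.array(s['tcp_rot']).T@(P-s['eef_pos'])-T[:3,3]);u=K@[q[0],-q[1],-q[2]];u=(u[:2]/u[2]).astype(int);print(u)
b=w[max(u[1]-35,0):u[1]+35,u[0]-100:u[0]+100];o[320:600]=cv2.resize(b,(800,280),interpolation=2)
cv2.imwrite('pics/c8.png',o)
```

```text
[326 170]
```

View pics/c8.png

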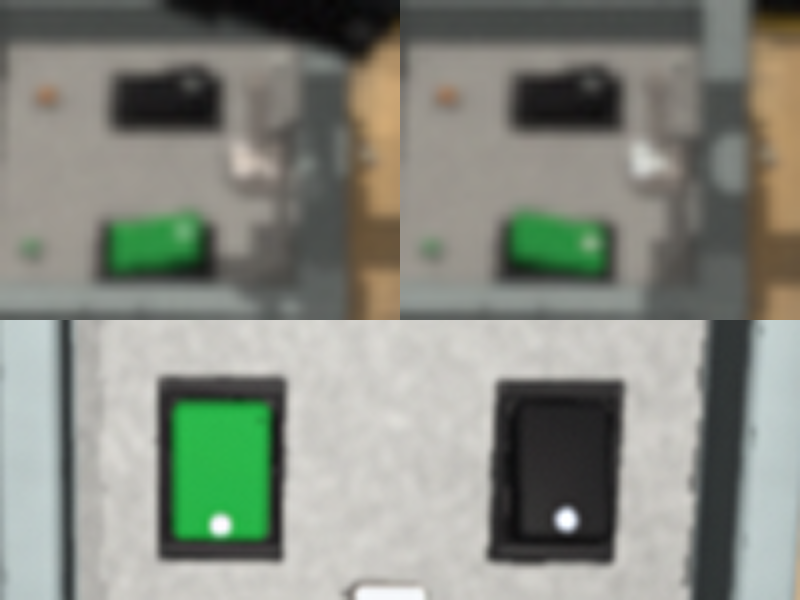

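The green rocker has flipped: its dot end was high before at (185,230) and is low now at (590,242). The black one is unchanged, so I hand the job in.

```bash
python3 -c "
from station import env
print(env.finish_job())"
```

```text
the job is handed in; nothing more can be done
None
```

The job is handed in, with no verdict returned: in the last pictures the lid stands open on its stop, the green rocker is on and the black rocker is off, with the fingers clear and no loose thing seen to move.

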